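Open the push-and-turn solvent bottle

ROBOT

A 7-joint arm with a two-finger parallel gripper is mounted at the origin on the work surface. World frame = base frame: x ahead of the robot, y to its left, z up, the work surface at z = 0. Lengths are in m, angles in rad, forces in N, time in s.
With the tool pointing down it reaches from about 0.4 to 0.85 m from the base axis. Payload 4.5 kg.
Tool frame: the origin (TCP) lies midway between the tips of the shut fingers; the grasp point (between the pads) lies 19 mm behind it; z points along the fingers, x is the direction in which the jaws open and shut, and the axes are right-handed (so a half turn about z gives the same grasp; the last joint's range is limited). The gripper opens to 88 mm and grips with 3 to 60 N. Pads are 18 mm wide; open, the fingers measure 123 mm over their backs; the gripper's body (75 mm by 187 mm) begins 45 mm behind the grasp point.
Start: joints at [-1.151, 0.689, -0.195, 1.565, 0.157, 0.902, -0.215], TCP at [0.235, 0.579, 0.239] pointing down, gripper open.
Joint ranges: [-3.01, 3.01], [-0.46, 2.08], [-1.47, 1.51], [0.13, 2.56], [-1, 4.14], [0.04, 2.09], [-2.66, 2.66]. Speed limits (rad/s): [2.57, 2.57, 3.14, 3.14, 3.14, 3.14, 3.14].

INTERFACE

Orientations are given as a unit quaternion [x, y, z, w].
In Python, from cell import env gives the robot as it stands.
- The arm moves only by the shell command python3 -m creep 'ROWS' [FORCE]. ROWS is JSON, a list of rows, each a list of 7 numbers: the shift along the tool's x, y, z as a fraction of full scale, then the turn, a rotation vector about the tool's x, y, z as a fraction of full scale, then the opening, from 0 (shut) to 1 (fully open). In form: [[x, y, z, rx, ry, rz, grip], ...]. A call has 1 to 20 rows; each row is the pose to reach, as a shift and turn from the pose measured when the call began, along the tool's axes at that moment; what a row does not reach only later rows make up. Full scale, the value 1, is 0.5 m for a shift and pi/2 rad for a turn. A row lasts 1/12 s, in which the tool goes at most 41.7 mm and 7.16 degrees, less where a joint would pass 70% of its speed; a pose out of reach is approached as far as the arm can. A call with a number of a shift or a turn outside -1 to 1 is refused whole. A call with a gripper value outside its range is refused whole. The fingers move at their own pace and stop on an object; FORCE is the grip in N (left out, the last holds). Time passes only in rows, so rows that repeat a pose let the fingers close. It gives the time, the measured TCP pose, the force and the opening at its end, in the units of the state.
- env.get_obs(): the state, without advancing time (a new reading comes with each control period).
- env.camera(name): name is "side" or "top"; returns a dict with "img" (480x640x3 uint8, blue, green, red), "z_map" (480x640 float32, m along the optical axis (not along the pixel's ray), 0 where there is no reading), "K" (3x3 intrinsics, pixels), "dist_coeffs" ([k1, k2, p1, p2, k3] as OpenCV has them; the pictures are not rectified), "rvec" (rotation vector, rad) and "tvec" (3), from world to camera coordinates, as OpenCV has them. Camera axes: x right, y down, z forward; pixel columns grow to the right and rows downward; lengths in m; the calibration is good to about 2 mm. A picture is of the moment at which its call begins.
- env.close_job(): hands the job in, once; it reports no verdict.
The state is a dict: "time": time; "joint_pos": joint angles; "joint_vel": joint speeds; "tau": joint torques, N m; "ee_pos": TCP position; "orientation": TCP orientation; "wrist_force": force on the tool from outside, world axes, zero at the start; "moment": the same for the moment, N m; "finger_gap": finger opening in m.
Only numpy, scipy, OpenCV 4.12 (cv2) and the standard library are available. Lean on these libraries where they do the work, as an engineer would, in place of code of your own. Each camera call takes 0.05 s, during which the arm holds its last target. There are 200 camera calls.

TASK

Open the child-resistant cap of the contact-cleaner bottle: press it down, never harder than about 25 N, and turn it counter-clockwise while pressing until it comes free, then lift it off. Set the cap down (do not drop it) right way up, flat in the empty half of the steel tray, let go, and leave everything else on the bench where it is.

Things in the scene. Friction and masses are not known exactly. Their poses are not given: they have to be found in the camera images.
- bottle: White plastic bottle, 82 mm across, clamped in a square 120 mm steel holder that is bolted to the bench: it neither moves nor turns. Origin: centre of the underside of the holder, on the bench, on the bottle's axis; z up. The shoulder ends 100 mm up, the neck rim is 125 mm up.
- neck_rim (a point): Centre of the bottle's neck rim, 125 mm above the bench (hidden under the cap at the start).
- cap_centre (a point): Middle of the outer shell of the grey push-and-turn cap: 56 mm across, upright ribs, 44 mm high, 80 g. Grip across the sides from above, any yaw. Closed, this point is 130 mm above the bench, the top 152, the lower edge 108. The shell is sprung up on an inner part with bayonet lugs. Unpressed or lightly pressed it only spins or clicks round on it (under 0.05 N m). Lifting it lifts both.
- cap: The cap's inner part with the shell; origin at the centre of its lower edge. Pressed, the cap sinks 2 mm on a seal (5 N) and the shell 3.8 mm on the inner part (2 N growing to 10 N), then hits a hard stop. If teeth (16, every 22.5 degrees) stand tip on tip it stops half-way and sinks the rest when turned, up to 25 degrees. Held down with 10 to 18 N the shell drives the inner part (0.1 to 0.25 N m).
- cap_inner (a point): Middle of the inner part, same place as cap_centre when unpressed; 22 mm above the support when the cap stands. Its x axis lies within 4 degrees of the bottle's x when closed. It lifts off once turned 45 to 90 degrees counter-clockwise from above (at least 40); no stop there, one clockwise. It keeps its angle if the shell is let up and turned back, so several strokes may be made.
- tray: Shallow steel tray fixed to the bench, 170 mm (its x) by 250 mm (its y), wall 12 mm high and 3 mm thick, floor 3 mm thick. Origin: centre of its underside; two brass posts stand in its -y half, its +y half is empty.
- tray_clear (a point): Middle of the empty half of the tray, on the tray's floor (3 mm above the bench); 55 mm from the tray's centre along its +y axis.
- spray_bottle: Bystander, leave alone: white capped bottle, 56 mm across, 130 mm high, at the far side of the bench; origin under its middle.
- meter: Bystander, leave alone: black hand meter, 175 x 85 x 38 mm, at the far side; origin under its middle.
- screwdriver: Bystander, leave alone: screwdriver with a black handle, lying at the left of the bench; origin under its middle.
- tape_roll: Bystander, leave alone: roll of white tape, 90 mm across, 19 mm high, lying at the far side; origin under its middle.
- fuse_jar: Bystander, leave alone: clear jar with a white lid, 60 mm across, 70 mm high, at the far side; origin under its middle.
- plug_adaptor: Bystander, leave alone: white plug adaptor, 50 x 40 x 35 mm, at the right of the bench; origin under its middle.
- post_a: Bystander, leave alone: brass binding post, 18 mm across, 26 mm high, standing in the occupied (-y) half of the tray; origin under its middle.
- post_b: Bystander, leave alone: a second, equal brass binding post in the same half of the tray; origin under its middle.
Mind the look-alikes: they are no part of the job. What is shaped like the cap but green is not meant.

How it is judged:
By the outcome, as a careful person would: the job done as asked, in the order asked, and still so for the second after the job is handed in, with the robot touching nothing.
It also fails if it takes over 58 s, if anything falls off the work surface, if the arm or the gripper's body presses on something with over 40 N, if the wrist force passes 120 N, or if a joint passes its speed limit or range.

## Working session

There is one attempt and no reset: what is moved stays moved. The work goes in short steps, Python scripts to look and compute and a shell command to move; the robot and the scene stay as the last step left them, time stands still between calls to the robot, and variables do not carry over. Pictures are saved under pics/ and viewed, about 8 in all and at most 12, crops included, and the job is handed in when it is done.

```bash
mkdir -p pics; ls
cat > h.py <<'E'
import numpy as np,cv2
from scipy.spatial.transform import Rotation as R
from cell import env
def cam(n,save=None):
    c=env.camera(n)
    if save: cv2.imwrite('pics/'+save,c['img'])
    return c
def ray(c,px):
    u=cv2.undistortPoints(np.array(px,float).reshape(-1,1,2),c['K'],np.array(c['dist_coeffs'],float)).reshape(-1,2)
    Rm=cv2.Rodrigues(np.array(c['rvec'],float))[0];t=np.array(c['tvec'],float).ravel()
    return -Rm.T@t,(np.c_[u,np.ones(len(u))])@Rm
def onz(c,px,z):
    o,d=ray(c,px);return o+d*((z-o[2])/d[:,2])[:,None]
def cloud(c):
    z=c['z_map'];v,u=np.mgrid[:z.shape[0],:z.shape[1]]
    o,d=ray(c,np.c_[u.ravel(),v.ravel()])
    P=o+d*z.reshape(-1,1);P[z.ravel()<=0]=np.nan
    return P.reshape(*z.shape,3)
def state():
    s=env.get_obs();r=R.from_quat(s['orientation'])
    print('t',round(s['time'],2),'p',np.round(s['ee_pos'],4),'q',np.round(s['joint_pos'],3),'F',np.round(s['wrist_force'],1),'M',np.round(s['moment'],2),'gap',round(float(s['finger_gap']),4));print(np.round(r.as_matrix(),3));return s,r
def goal(p,yaw=None):
    "shift in tool fractions to world point p for TCP"
    s=env.get_obs();r=R.from_quat(s['orientation'])
    return np.round(r.inv().apply(np.array(p)-s['ee_pos'])/0.5,4)
E
python3 - <<'E'
from h import *
state()
for n in('top','side'):
    c=cam(n,n+'0.png');o,d=ray(c,[[320,240]]);print(n,o,d)
E
```

```text
pics
t 0.0 p [0.235  0.5784 0.2379] q [-1.151  0.69  -0.195  1.566  0.157  0.903 -0.215] F [ 0.7  0.2 -0.5] M [ 0.03 -0.    0.06] gap 0.0884
[[ 0.376  0.927 -0.001]
 [ 0.927 -0.376 -0.002]
 [-0.002  0.    -1.   ]]
top [ 0.40753013 -0.01567466  1.65584327] [[ 0.11756999 -0.00991002 -0.99312757]]
side [ 0.49834317 -0.71527938  0.99549888] [[ 0.04469967  0.62980603 -0.77549926]]
```

View pics/top0.png

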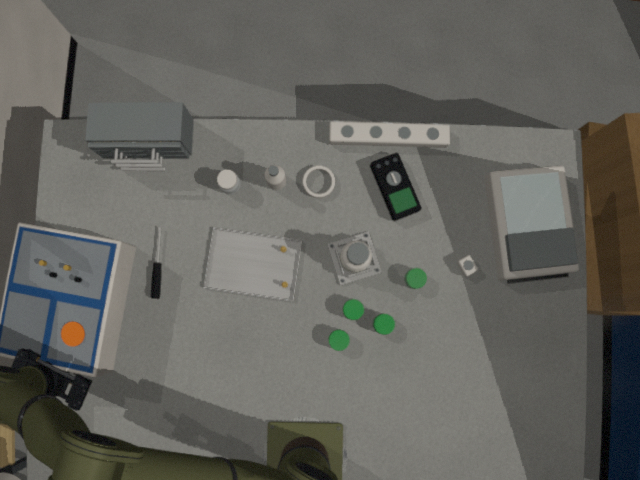

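View pics/side0.png

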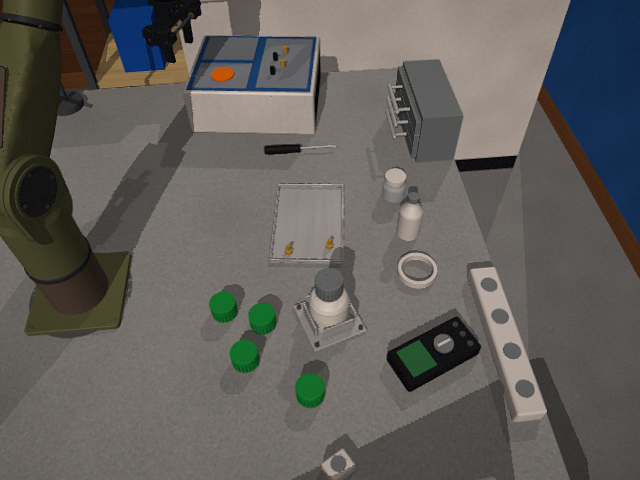

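The top view shows the grey cap at about (358,256) in its holder, the tray at (254,264) with posts at its right end (282,249) and (284,285), so the left half is empty. The green caps around (340–416, 278–340) are decoys. The side view agrees: cap at (328,284), tray at (308,222).

```bash
cat > m.py <<'E'
from h import *
def capfit(n,z0=.145,z1=.16):
    c=cam(n);P=cloud(c)
    m=(abs(P[...,2]-(z0+z1)/2)<(z1-z0)/2)&(P[...,0]>.3)&(P[...,0]<.8)&(abs(P[...,1]+.05)<.15)
    k,l,st,_=cv2.connectedComponentsWithStats(m.astype('uint8'));i=1+np.argmax(st[1:,4]);m=l==i
    ct=max(cv2.findContours(m.astype('uint8'),0,1)[0],key=cv2.contourArea)
    e,r=cv2.minEnclosingCircle(ct);print(n,'cap n',m.sum(),'mean',P[m].mean(0),'minmax',P[m].min(0),P[m].max(0))
    print('  circle centre at z.152',onz(c,[e],.152),r); return c,P
E
python3 - <<'E'
from m import *
for n in('top','side'):
    c,P=capfit(n)
    hsv=cv2.cvtColor(c['img'],cv2.COLOR_BGR2HSV)
    # posts: yellowish
    m=cv2.inRange(hsv,(12,110,90),(32,255,255))
    k,l,st,ce=cv2.connectedComponentsWithStats(m)
    for i in range(1,k):
        if st[i,4]>15: print('  yel',st[i,4],ce[i],onz(c,[ce[i]],.02))
    # tray rim by height
    X,Y,Z=P[...,0],P[...,1],P[...,2]
    m=((X>.4)&(X<.8)&(Y>.06)&(Y<.45)&(Z>.0075)&(Z<.02)).astype('uint8')
    k,l,st,ce=cv2.connectedComponentsWithStats(m,connectivity=8);i=1+np.argmax(st[1:,4])
    q=P[l>0][:,:2].astype('float32');print('  rim',len(q),st[i],cv2.minAreaRect(P[l==i][:,:2].astype('float32')),np.median(P[l==i][:,2]))
c=cam('top');cv2.imwrite('pics/crop.png',cv2.resize(c['img'][215:315,190:400],None,fx=3.8,fy=3.8,interpolation=cv2.INTER_CUBIC))
E
```

```text
top cap n 376 mean [ 0.55587926 -0.12701769  0.15278105] minmax [ 0.52909224 -0.15501395  0.14526751] [ 0.58291852 -0.09918324  0.15982736]
  circle centre at z.152 [[ 0.55601304 -0.12669233  0.152     ]] 11.198039054870605
  yel 727 [634.41403026 145.24759285] [[ 0.9050077  -0.96586764  0.02      ]]
  yel 105 [588.18095238 207.20952381] [[ 0.7118611  -0.80305499  0.02      ]]
  yel 209 [589.98564593 241.46411483] [[ 0.61258989 -0.80479954  0.02      ]]
  yel 21 [283. 249.] [[0.57440856 0.06891682 0.02      ]]
  yel 28 [ 42.21428571 262.39285714] [[0.52258002 0.75518321 0.02      ]]
  yel 30 [ 66.76666667 267.23333333] [[0.51069808 0.67951066 0.02      ]]
  yel 17 [588.76470588 268.05882353] [[ 0.5362845  -0.79875645  0.02      ]]
  yel 21 [284.14285714 284.19047619] [[0.4780981  0.06348677 0.02      ]]
  yel 437 [ 72.38672769 333.59038902] [[0.3254671  0.65359155 0.02      ]]
  rim 1784 [157 241   5  38  70] ((0.5390043258666992, 0.41378191113471985), (0.10369209200143814, 0.010319612920284271), 7.414099216461182) 0.015820664346780866
side cap n 574 mean [ 0.55336279 -0.12956804  0.1509472 ] minmax [ 0.52591449 -0.15605428  0.14524312] [ 0.58142003 -0.09956083  0.15638679]
  circle centre at z.152 [[ 0.55327914 -0.12985409  0.152     ]] 14.431848526000977
  yel 20 [173.85  28.2 ] [[0.12509202 1.10394792 0.02      ]]
  yel 1863 [139.5410628   71.25389157] [[0.03618289 0.84370507 0.02      ]]
  yel 33 [284.57575758  49.57575758] [[0.51215617 0.91092061 0.02      ]]
  yel 40 [282.25  62.85] [[0.50070749 0.83190563 0.02      ]]
  yel 233 [222.29613734  74.01287554] [[0.30672601 0.79199518 0.02      ]]
  yel 55 [329.03636364 244.09090909] [[0.57449861 0.06239002 0.02      ]]
  yel 60 [288.05       249.46666667] [[0.47794868 0.05655826 0.02      ]]
  rim 695 [265 145  71   9 218] ((0.5300024747848511, 0.41229984164237976), (0.19463427364826202, 0.018254954367876053), 2.7041304111480713) 0.014312992761414123
```

View pics/crop.png

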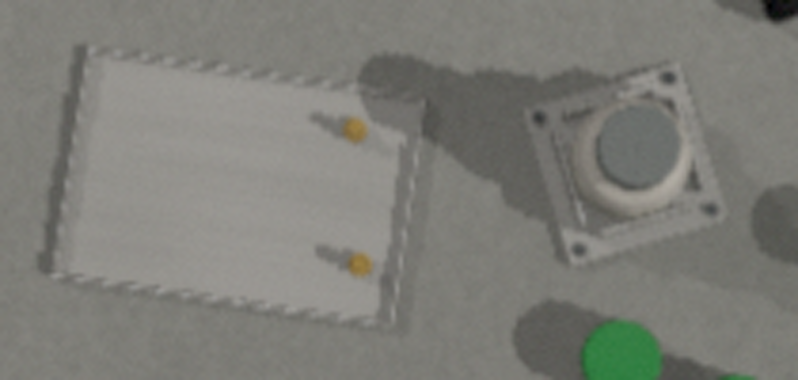

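Run:
```python
from m import *
c=cam('top')
f=lambda L:np.array(L)/3.8+[190,215]-0.4
q=onz(c,f([(84,47),(425,98),(398,326),(49,272)]),.012)[:,:2];print(q)
ctr=q.mean(0);ty=(q[0]+q[3]-q[1]-q[2])/2;print('len',np.linalg.norm(ty),np.linalg.norm((q[0]+q[1]-q[2]-q[3])/2),'ctr',ctr);ty/=np.linalg.norm(ty)
print('ydir',ty,'clear',ctr+.055*ty)
h=onz(c,f([(540,118),(669,77),(710,209),(579,250)]),.02)[:,:2];print('holder holes',h,h.mean(0))
print(goal([.45,.2,.235]),goal([.5545,-.128,.235]))
```

```text
[[0.63285583 0.26922579]
 [0.60006611 0.01905573]
 [0.43473721 0.0349941 ]
 [0.46804628 0.28885836]]
len 0.25417496665562955 0.16602461181573 ctr [0.53392636 0.1530335 ]
ydir [0.13002616 0.99151056] clear [0.5410778  0.20756658]
holder holes [[ 0.58620878 -0.06436279]
 [ 0.61785664 -0.15729722]
 [ 0.52269318 -0.18786365]
 [ 0.49149505 -0.09389566]] [ 0.55456341 -0.12585483]
[-0.5403  0.6833  0.0072] [-1.0695  1.1238  0.0075]
```

```bash
python3 -m creep '[[-0.54,0.683,0,0,0,0.45,1],[-0.54,0.683,0,0,0,0.45,1],[-0.54,0.683,0,0,0,0.45,1],[-0.54,0.683,0,0,0,0.45,1],[-0.54,0.683,0,0,0,0.45,1],[-0.54,0.683,0,0,0,0.45,1],[-0.54,0.683,0,0,0,0.45,1],[-0.54,0.683,0,0,0,0.45,1],[-0.54,0.683,0,0,0,0.45,1],[-0.54,0.683,0,0,0,0.45,1],[-0.54,0.683,0,0,0,0.45,1],[-0.54,0.683,0,0,0,0.45,1]]' 30; python3 -c "
from h import *
state();print(goal([.5545,-.128,.2]))"
```

```text
time: 1.3
ee_pos: [0.4526, 0.1944, 0.2387]
orientation: [0.973, 0.232, 0.0, 0.002]
wrist_force: [-0.0, 0.4, -0.6]
finger_gap: 0.0881
t 1.3 p [0.4526 0.1944 0.2387] q [-0.474  0.517 -0.042  1.961  0.04   0.665 -0.074] F [-0.   0.4 -0.6] M [-0.07  0.04  0.01] gap 0.0881
[[ 0.892  0.451  0.001]
 [ 0.451 -0.892 -0.003]
 [-0.     0.004 -1.   ]]
[-0.1093  0.6671  0.08  ]
```

```bash
python3 -m creep '[[-0.109,0.667,0.06,0,0,0.45,1],[-0.109,0.667,0.06,0,0,0.45,1],[-0.109,0.667,0.06,0,0,0.45,1],[-0.109,0.667,0.06,0,0,0.45,1],[-0.109,0.667,0.06,0,0,0.45,1],[-0.109,0.667,0.06,0,0,0.45,1],[-0.109,0.667,0.06,0,0,0.45,1],[-0.109,0.667,0.06,0,0,0.45,1],[-0.109,0.667,0.06,0,0,0.45,1],[-0.109,0.667,0.06,0,0,0.45,1],[-0.109,0.667,0.06,0,0,0.45,1],[-0.109,0.667,0.06,0,0,0.45,1],[-0.109,0.667,0.06,0,0,0.45,1]]'; python3 -c "
from h import *
c=cam('side','s1.png');cv2.imwrite('pics/s1c.png',cv2.resize(c['img'][180:360,220:440],None,fx=3.6,fy=3.3))
state();print(goal([.5545,-.128,.118]))"
```

```text
time: 2.38
ee_pos: [0.5546, -0.1247, 0.2101]
orientation: [0.993, -0.117, 0.001, 0.001]
wrist_force: [-0.1, 0.2, -0.9]
finger_gap: 0.0883
t 2.43 p [ 0.5546 -0.1252  0.2101] q [ 0.075  0.651  0.109  1.782 -0.099  0.712  0.002] F [0.1 0.5 0. ] M [-0.08  0.05  0.04] gap 0.0876
[[ 0.973 -0.233  0.001]
 [-0.233 -0.973 -0.002]
 [ 0.002  0.002 -1.   ]]
[0.0009 0.0052 0.1843]
```

View pics/s1c.png

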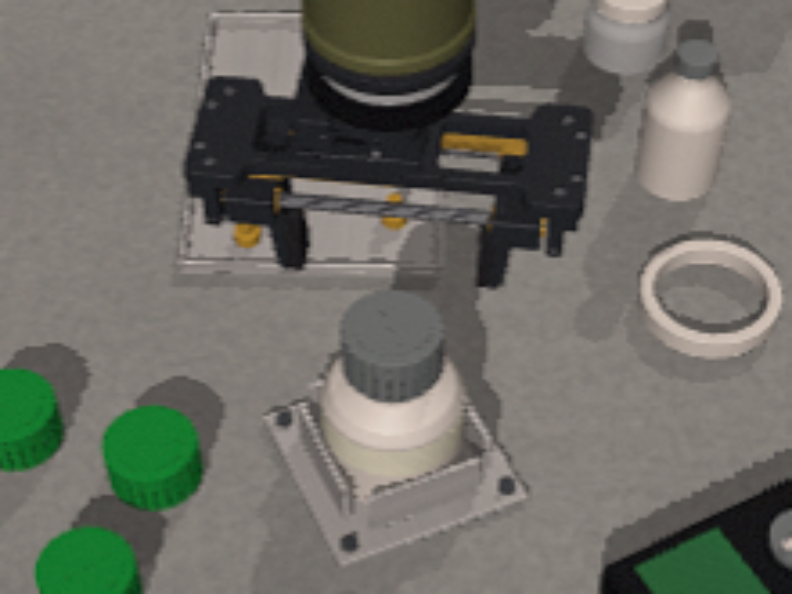

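The open jaws straddle the cap symmetrically: cap centred at crop x≈391, fingers at 290 and 493. I'll lower onto it.

```bash
python3 -m creep '[[0,0.005,0.05,0,0,0,1],[0,0.005,0.1,0,0,0,1],[0,0.005,0.14,0,0,0,1],[0,0.005,0.165,0,0,0,1],[0,0.005,0.18,0,0,0,1],[0,0.005,0.184,0,0,0,1],[0,0.005,0.184,0,0,0,1],[0,0.005,0.184,0,0,0,1],[0,0.005,0.184,0,0,0,1]]'; python3 -c "
from h import *
state();print(goal([.5545,-.128,.118]))"
python3 -m creep '[[0,0,0,0,0,0,0.6],[0,0,0,0,0,0,0.6],[0,0,0,0,0,0,0.5],[0,0,0,0,0,0,0.5],[0,0,0,0,0,0,0.5],[0,0,0,0,0,0,0.5],[0,0,0,0,0,0,0.5],[0,0,0,0,0,0,0.5]]' 15;  python3 -c "
from h import *
state()"
```

```text
time: 3.18
ee_pos: [0.5548, -0.1277, 0.1191]
orientation: [0.993, -0.117, 0.002, 0.001]
wrist_force: [0.2, -0.4, 0.4]
finger_gap: 0.0881
t 3.18 p [ 0.5548 -0.1277  0.1191] q [ 0.097  0.787  0.081  1.85  -0.114  0.506  0.019] F [ 0.2 -0.4  0.4] M [-0.07  0.1  -0.01] gap 0.0881
[[ 0.973 -0.232  0.003]
 [-0.232 -0.973 -0.002]
 [ 0.004  0.002 -1.   ]]
[-0.0005  0.0007  0.0022]
time: 3.85
ee_pos: [0.5543, -0.1276, 0.1191]
orientation: [0.993, -0.117, 0.001, 0.001]
wrist_force: [-1.6, 0.0, 1.2]
finger_gap: 0.0555
t 3.85 p [ 0.5543 -0.1276  0.1191] q [ 0.097  0.787  0.081  1.85  -0.114  0.507  0.019] F [-1.6  0.   1.2] M [-0.03  0.45 -0.01] gap 0.0555
[[ 0.973 -0.232  0.002]
 [-0.232 -0.973 -0.002]
 [ 0.003  0.002 -1.   ]]
```

```bash
python3 -m creep '[[0,0,0,0,0,0,0.3],[0,0,0,0,0,0,0.3],[0,0,0,0,0,0,0.3],[0,0,0.002,0,0,0,0.3],[0,0,0.004,0,0,0,0.3],[0,0,0.006,0,0,0,0.3],[0,0,0.006,0,0,0,0.3],[0,0,0.006,0,0,0,0.3]]' 45;  python3 -c "
from h import *
state()"
```

```text
time: 4.52
ee_pos: [0.5544, -0.1276, 0.1162]
orientation: [0.993, -0.117, 0.001, 0.001]
wrist_force: [-0.3, 0.8, 4.8]
finger_gap: 0.0549
t 4.52 p [ 0.5544 -0.1276  0.1162] q [ 0.098  0.792  0.08   1.852 -0.115  0.5    0.02 ] F [-0.3  0.8  4.8] M [ 0.06  0.48 -0.03] gap 0.0549
[[ 0.973 -0.232  0.002]
 [-0.232 -0.973 -0.002]
 [ 0.003  0.002 -1.   ]]
```

```bash
for i in 1 2; do python3 -m creep '[[0,0,0.001,0,0,0,0.3],[0,0,0.002,0,0,0,0.3],[0,0,0.002,0,0,0,0.3]]' | grep -E 'ee_pos|wrist|gap'; done
```

```text
ee_pos: [0.5544, -0.1276, 0.1159]
wrist_force: [-3.1, 1.1, 9.8]
finger_gap: 0.055
ee_pos: [0.5543, -0.1277, 0.1158]
wrist_force: [-2.8, 0.7, 12.4]
finger_gap: 0.055
```

```bash
python3 -m creep '[[0,0,0.002,0,0,-0.04,0.3],[0,0,0.002,0,0,-0.08,0.3],[0,0,0.002,0,0,-0.11,0.3],[0,0,0.002,0,0,-0.14,0.3],[0,0,0.002,0,0,-0.14,0.3]]';  python3 -c "
from h import *
state()"
```

```text
time: 5.43
ee_pos: [0.5549, -0.1277, 0.1151]
orientation: [1.0, -0.007, 0.002, 0.001]
wrist_force: [-0.7, 0.1, 6.7]
finger_gap: 0.0553
t 5.43 p [ 0.5549 -0.1277  0.1151] q [ 0.132  0.791  0.022  1.85  -0.031  0.497  0.161] F [-0.7  0.1  6.7] M [0.1  0.38 0.03] gap 0.0553
[[ 1.    -0.013  0.004]
 [-0.013 -1.    -0.002]
 [ 0.004  0.002 -1.   ]]
```

```bash
for i in 1 2; do python3 -m creep '[[0,0,0.001,0,0,0,0.3],[0,0,0.002,0,0,0,0.3],[0,0,0.003,0,0,0,0.3],[0,0,0.003,0,0,0,0.3]]' | grep -E 'ee_pos|wrist|gap'; done
```

```text
ee_pos: [0.5549, -0.1277, 0.1144]
wrist_force: [-2.4, 1.2, 10.7]
finger_gap: 0.0552
ee_pos: [0.555, -0.1277, 0.1137]
wrist_force: [-2.7, 0.5, 10.6]
finger_gap: 0.055
```

```bash
for i in 1; do python3 -m creep '[[0,0,0.002,0,0,0,0.3],[0,0,0.0025,0,0,0,0.3],[0,0,0.0025,0,0,0,0.3]]' | grep -E 'ee_pos|wrist|gap'; done;  python3 -m creep '[[0,0,0.002,0,0,-0.03,0.3],[0,0,0.002,0,0,-0.06,0.3],[0,0,0.002,0,0,-0.09,0.3],[0,0,0.002,0,0,-0.12,0.3],[0,0,0.002,0,0,-0.15,0.3],[0,0,0.002,0,0,-0.15,0.3]]';  python3 -c "
from h import *
state()"
```

```text
ee_pos: [0.5551, -0.1277, 0.1134]
wrist_force: [-3.3, 0.8, 10.5]
finger_gap: 0.055
time: 6.85
ee_pos: [0.5559, -0.1271, 0.1133]
orientation: [0.994, 0.112, 0.004, 0.001]
wrist_force: [-2.5, 2.4, 10.7]
finger_gap: 0.0553
t 6.85 p [ 0.5559 -0.1271  0.1133] q [ 0.167  0.792 -0.039  1.85   0.059  0.493  0.311] F [-2.5  2.4 10.7] M [ 0.33  0.6  -0.07] gap 0.0553
[[ 0.975  0.222  0.007]
 [ 0.222 -0.975 -0.001]
 [ 0.007  0.002 -1.   ]]
```

```bash
python3 -m creep '[[0,0,0.003,0,0,-0.03,0.3],[0,0,0.003,0,0,-0.06,0.3],[0,0,0.003,0,0,-0.09,0.3],[0,0,0.003,0,0,-0.12,0.3],[0,0,0.003,0,0,-0.15,0.3],[0,0,0.003,0,0,-0.18,0.3],[0,0,0.003,0,0,-0.21,0.3],[0,0,0.003,0,0,-0.21,0.3]]';  python3 -c "
from h import *
state()"
```

```text
time: 7.52
ee_pos: [0.5563, -0.1266, 0.1132]
orientation: [0.962, 0.274, 0.004, 0.001]
wrist_force: [-2.9, 2.5, 14.9]
finger_gap: 0.055
t 7.52 p [ 0.5563 -0.1266  0.1132] q [ 0.217  0.793 -0.125  1.847  0.183  0.504  0.524] F [-2.9  2.5 14.9] M [ 0.32  0.98 -0.08] gap 0.055
[[ 0.85   0.527  0.009]
 [ 0.527 -0.85  -0.   ]
 [ 0.007  0.005 -1.   ]]
```

```bash
python3 -m creep '[[-0.001,0,0.003,0,0,-0.03,0.3],[-0.001,0,0.003,0,0,-0.06,0.3],[-0.001,0,0.003,0,0,-0.09,0.3],[-0.001,0,0.003,0,0,-0.12,0.3],[-0.001,0,0.003,0,0,-0.15,0.3],[-0.001,0,0.003,0,0,-0.18,0.3],[-0.001,0,0.003,0,0,-0.21,0.3],[-0.001,0,0.003,0,0,-0.21,0.3]]';  python3 -c "
from h import *
state()"
python3 -m creep '[[-0.001,0,0.003,0,0,-0.03,0.3],[-0.001,0,0.003,0,0,-0.06,0.3],[-0.001,0,0.003,0,0,-0.09,0.3],[-0.001,0,0.003,0,0,-0.12,0.3],[-0.001,0,0.003,0,0,-0.15,0.3],[-0.001,0,0.003,0,0,-0.18,0.3],[-0.001,0,0.003,0,0,-0.21,0.3],[-0.001,0,0.003,0,0,-0.21,0.3]]';  python3 -c "
from h import *
state()"
```

```text
time: 8.18
ee_pos: [0.5568, -0.1263, 0.1132]
orientation: [0.903, 0.429, 0.005, 0.002]
wrist_force: [-3.7, 0.9, 15.4]
finger_gap: 0.055
t 8.18 p [ 0.5568 -0.1263  0.1132] q [ 0.267  0.797 -0.211  1.845  0.304  0.52   0.741] F [-3.7  0.9 15.4] M [ 0.26  0.83 -0.05] gap 0.055
[[ 0.632  0.775  0.011]
 [ 0.775 -0.632  0.   ]
 [ 0.007  0.008 -1.   ]]
time: 8.85
ee_pos: [0.5573, -0.1259, 0.1132]
orientation: [0.82, 0.572, 0.006, 0.003]
wrist_force: [-4.1, 2.3, 14.4]
finger_gap: 0.0553
t 8.85 p [ 0.5573 -0.1259  0.1132] q [ 0.318  0.804 -0.299  1.843  0.419  0.543  0.964] F [-4.1  2.3 14.4] M [ 0.37  0.86 -0.02] gap 0.0553
[[ 0.345  0.939  0.013]
 [ 0.939 -0.345  0.001]
 [ 0.005  0.012 -1.   ]]
```

```bash
python3 -m creep '[[0,0,-0.004,0,0,0,0.3],[0,0,-0.008,0,0,0,0.3],[0,0,-0.012,0,0,0,0.3],[0,0,-0.012,0,0,0,0.3]]' | grep -E 'ee_pos|wrist|gap';python3 -m creep '[[0,0,-0.003,0,0,0,0.3],[0,0,-0.006,0,0,0,0.3],[0,0,-0.008,0,0,0,0.3],[0,0,-0.008,0,0,0,0.3]]';  python3 -c "
from h import *
state()"
```

```text
ee_pos: [0.5573, -0.1259, 0.1193]
wrist_force: [-1.7, 0.7, 2.4]
finger_gap: 0.0551
time: 9.52
ee_pos: [0.5572, -0.126, 0.1232]
orientation: [0.82, 0.572, 0.006, 0.003]
wrist_force: [-1.1, 0.1, -0.9]
finger_gap: 0.0551
t 9.52 p [ 0.5572 -0.126   0.1232] q [ 0.324  0.789 -0.309  1.838  0.41   0.564  0.972] F [-1.1  0.1 -0.9] M [-0.03  0.17 -0.04] gap 0.0551
[[ 0.345  0.938  0.013]
 [ 0.938 -0.345  0.001]
 [ 0.006  0.012 -1.   ]]
```

```bash
python3 -m creep '[[0,0,-0.02,0,0,0,0.3],[0,0,-0.05,0,0,0,0.3],[0,0,-0.1,0,0,0,0.3],[0,0,-0.15,0,0,0,0.3],[0,0,-0.18,0,0,0,0.3],[0,0,-0.18,0,0,0,0.3]]';  python3 -c "
from h import *
s,r=state();z=r.as_matrix()[:,2];rv=r.inv().apply(np.cross(z,[0,0,-1]));print('tilt fix',rv/(np.pi/2));print(goal([.541,.2075,.2]))
c=cam('side');cv2.imwrite('pics/s2c.png',cv2.resize(c['img'][180:360,220:440],None,fx=3.6,fy=3.3))"
```

```text
time: 10.02
ee_pos: [0.5585, -0.1263, 0.217]
orientation: [0.82, 0.572, 0.009, 0.006]
wrist_force: [0.3, 0.1, -0.2]
finger_gap: 0.0553
t 10.02 p [ 0.5585 -0.1263  0.217 ] q [ 0.371  0.656 -0.383  1.765  0.334  0.764  1.039] F [ 0.3  0.1 -0.2] M [-0.02 -0.02  0.03] gap 0.0553
[[ 0.345  0.938  0.021]
 [ 0.938 -0.346  0.   ]
 [ 0.007  0.019 -1.   ]]
tilt fix [ 1.23900877e-02 -4.67964548e-03 -6.34454601e-23]
[ 0.6141 -0.2641  0.0335]
```

View pics/s2c.png

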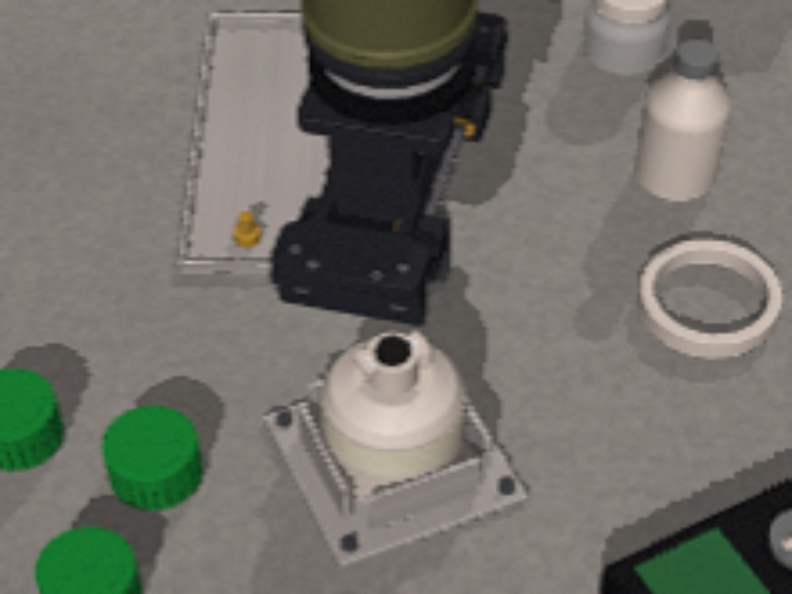

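```bash
python3 -m creep '[[0.06,-0.026,0,0.006,-0.002,0,0.3],[0.12,-0.053,0,0.012,-0.005,0,0.3],[0.19,-0.08,0,0.012,-0.005,0,0.3],[0.26,-0.11,0,0.012,-0.005,0,0.3],[0.33,-0.14,0,0.012,-0.005,0,0.3],[0.4,-0.17,0.01,0.012,-0.005,0,0.3],[0.47,-0.2,0.02,0.012,-0.005,0,0.3],[0.53,-0.23,0.03,0.012,-0.005,0,0.3],[0.58,-0.25,0.034,0.012,-0.005,0,0.3],[0.614,-0.264,0.034,0.012,-0.005,0,0.3],[0.614,-0.264,0.034,0.012,-0.005,0,0.3],[0.614,-0.264,0.034,0.012,-0.005,0,0.3]]';  python3 -c "
from h import *
s,r=state();z=r.as_matrix()[:,2];rv=r.inv().apply(np.cross(z,[0,0,-1]));print('tilt fix',rv/(np.pi/2));print(goal([.541,.2075,.035]))
c=cam('side');cv2.imwrite('pics/s3c.png',cv2.resize(c['img'][120:300,200:420],None,fx=3.6,fy=3.3))"
```

```text
time: 11.07
ee_pos: [0.5389, 0.2081, 0.1967]
orientation: [0.819, 0.573, -0.002, -0.001]
wrist_force: [0.7, -0.9, -1.4]
finger_gap: 0.0551
t 11.07 p [0.5389 0.2081 0.1967] q [-0.257  0.693 -0.326  1.747  0.301  0.756  0.486] F [ 0.7 -0.9 -1.4] M [-0.03  0.   -0.  ] gap 0.0551
[[ 0.343  0.939 -0.005]
 [ 0.939 -0.343 -0.001]
 [-0.003 -0.004 -1.   ]]
tilt fix [-2.53174592e-03  1.80048659e-03 -3.72827811e-23]
[0.0013 0.0056 0.3233]
```

View pics/s3c.png

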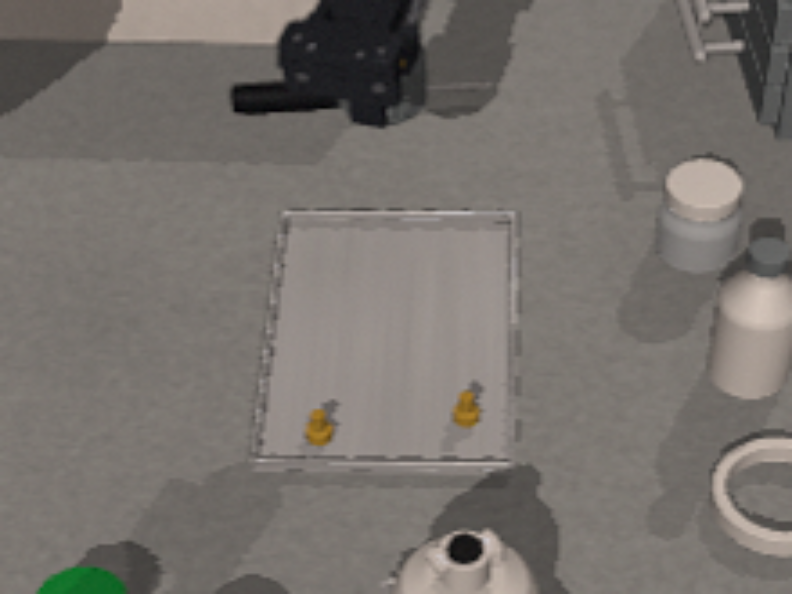

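```bash
python3 -c "
from h import *
c=cam('side');q=onz(c,np.array([(285,212),(517,212),(517,464),(256,466)])/[3.6,3.3]+[200,120]-.4,.012)[:,:2]
print(q);y=(q[0]+q[1]-q[2]-q[3])/2;n=np.linalg.norm(y);print(n,q.mean(0)+.055*y/n)"
python3 -m creep '[[0,0.005,0.04,-0.0025,0.0018,0,0.3],[0,0.005,0.1,-0.0025,0.0018,0,0.3],[0,0.005,0.17,-0.0025,0.0018,0,0.3],[0,0.005,0.24,-0.0025,0.0018,0,0.3],[0,0.005,0.29,-0.0025,0.0018,0,0.3],[0,0.005,0.315,-0.0025,0.0018,0,0.3],[0,0.005,0.323,-0.0025,0.0018,0,0.3],[0,0.005,0.323,-0.0025,0.0018,0,0.3],[0,0.005,0.323,-0.0025,0.0018,0,0.3]]'; python3 -c "
from h import *
s,r=state();z=r.as_matrix()[:,2];rv=r.inv().apply(np.cross(z,[0,0,-1]));print('tilt fix',rv/(np.pi/2));print(goal([.541,.2075,.018]))
c=cam('side');cv2.imwrite('pics/s4c.png',cv2.resize(c['img'][120:300,200:420],None,fx=3.6,fy=3.3))"
```

```text
[[0.46550918 0.28283516]
 [0.63240425 0.26451201]
 [0.60274068 0.01792654]
 [0.4360419  0.03381817]]
0.2495587369481725 [0.5406899  0.20438563]
time: 11.92
ee_pos: [0.5425, 0.2037, 0.0367]
orientation: [0.821, 0.571, 0.001, 0.001]
wrist_force: [-1.2, -0.3, -0.3]
finger_gap: 0.0553
t 11.92 p [0.5425 0.2037 0.0367] q [-0.324  0.933 -0.202  1.833  0.415  0.415  0.387] F [-1.2 -0.3 -0.3] M [-0.01  0.01  0.02] gap 0.0553
[[ 0.348  0.937  0.002]
 [ 0.937 -0.348 -0.001]
 [ 0.     0.003 -1.   ]]
tilt fix [ 1.66912987e-03 -3.73283660e-05  4.40433719e-23]
[ 0.006  -0.0055  0.0374]
```

View pics/s4c.png

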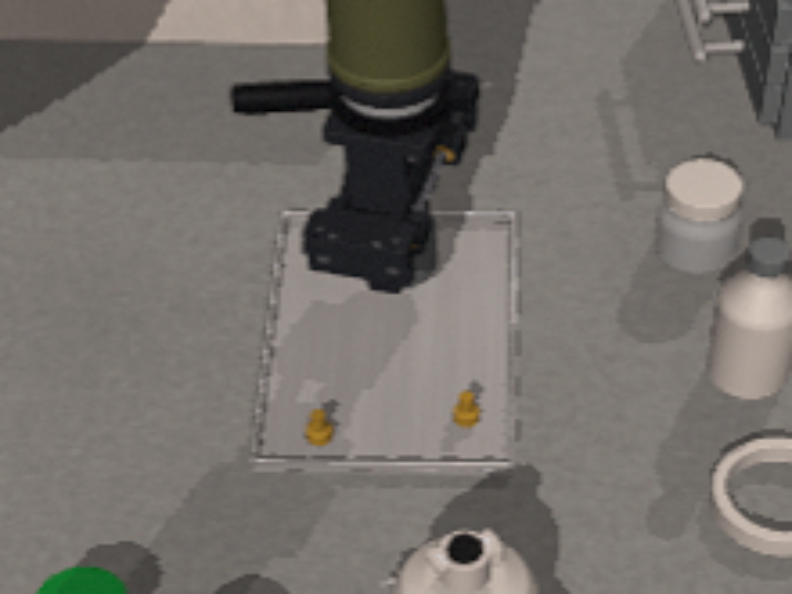

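The hand is inside the tray's empty half, around crop (370,250). I'll lower it gently, watching the force.

```bash
python3 -m creep '[[0.002,0,0.01,0.0017,0,0,0.3],[0.003,0,0.02,0.0017,0,0,0.3],[0.003,0,0.03,0.0017,0,0,0.3],[0.003,0,0.036,0.0017,0,0,0.3],[0.003,0,0.036,0.0017,0,0,0.3],[0.003,0,0.036,0.0017,0,0,0.3]]' | grep -E 'ee_pos|wrist|gap'; for i in 1 2; do python3 -m creep '[[0,0,0.001,0,0,0,0.3],[0,0,0.002,0,0,0,0.3],[0,0,0.003,0,0,0,0.3],[0,0,0.003,0,0,0,0.3]]' | grep -E 'ee_pos|wrist|gap'; done
```

```text
ee_pos: [0.543, 0.2054, 0.0188]
wrist_force: [-0.0, -0.3, -1.1]
finger_gap: 0.0555
ee_pos: [0.543, 0.2054, 0.0173]
wrist_force: [-0.1, -0.4, -0.1]
finger_gap: 0.055
ee_pos: [0.5429, 0.2054, 0.0157]
wrist_force: [0.3, 0.0, -1.5]
finger_gap: 0.0548
```

```bash
for i in 1 2; do python3 -m creep '[[0,0,0.001,0,0,0,0.3],[0,0,0.002,0,0,0,0.3],[0,0,0.002,0,0,0,0.3],[0,0,0.002,0,0,0,0.3]]' | grep -E 'ee_pos|wrist|gap'; done
```

```text
ee_pos: [0.5429, 0.2053, 0.0146]
wrist_force: [-0.9, -0.4, -0.6]
finger_gap: 0.0551
ee_pos: [0.543, 0.2054, 0.0138]
wrist_force: [-0.6, -0.5, 2.3]
finger_gap: 0.0546
```

```bash
python3 -m creep '[[0,0,0,0,0,0,0.6],[0,0,0,0,0,0,0.63],[0,0,0,0,0,0,0.66],[0,0,0,0,0,0,0.7],[0,0,0,0,0,0,0.75],[0,0,0,0,0,0,0.8],[0,0,0,0,0,0,0.8],[0,0,0,0,0,0,0.8]]' 5; python3 -c "
from h import *
state()"
```

```text
time: 14.47
ee_pos: [0.543, 0.2054, 0.0138]
orientation: [0.821, 0.571, 0.0, -0.0]
wrist_force: [0.0, 0.2, -0.1]
finger_gap: 0.0702
t 14.47 p [0.543  0.2054 0.0138] q [-0.334  0.972 -0.186  1.829  0.424  0.379  0.379] F [ 0.   0.2 -0.1] M [ 0.05 -0.02 -0.01] gap 0.0702
[[ 0.348  0.938  0.   ]
 [ 0.938 -0.348  0.   ]
 [ 0.     0.    -1.   ]]
```

Released. I'll retreat straight up, then sideways so the cameras can see.

```bash
python3 -m creep '[[0,0,-0.01,0,0,0,0.8],[0,0,-0.03,0,0,0,0.8],[0,0,-0.07,0,0,0,0.8],[0,0,-0.13,0,0,0,0.8],[0,0,-0.2,0,0,0,0.8],[0,0,-0.27,0,0,0,0.8],[0,0,-0.34,0,0,0,0.8],[0,0,-0.38,0,0,0,0.8],[0.06,0.03,-0.4,0,0,0,0.8],[0.13,0.06,-0.4,0,0,0,0.8],[0.2,0.1,-0.4,0,0,0,0.8],[0.27,0.13,-0.4,0,0,0,0.8],[0.34,0.16,-0.4,0,0,0,0.8],[0.38,0.16,-0.4,0,0,0,0.8],[0.38,0.16,-0.4,0,0,0,0.8],[0.38,0.16,-0.4,0,0,0,0.8]]'
python3 - <<'E'
from h import *
state()
for n in('side','top'):
    c=cam(n,n+'_end.png');P=cloud(c);X,Y,Z=P[...,0],P[...,1],P[...,2]
    m=(abs(X-.54)<.06)&(abs(Y-.205)<.06)&(Z>.035)&(Z<.06)
    hi=m&(Z>.041);print(n,m.sum(),P[hi].mean(0),P[hi].min(0),P[hi].max(0))
    A=np.c_[P[hi][:,:2],np.ones(hi.sum())];print(' plane slope',np.linalg.lstsq(A,P[hi][:,2],rcond=None)[0])
E
```

```text
time: 15.8
ee_pos: [0.6832, 0.3569, 0.2138]
orientation: [0.82, 0.572, -0.0, -0.001]
wrist_force: [-0.2, 0.0, 0.4]
finger_gap: 0.0706
t 15.8 p [0.6832 0.3569 0.2138] q [-0.418  0.949 -0.318  1.04   0.276  1.19   0.505] F [-0.2  0.   0.4] M [-0.02  0.   -0.02] gap 0.0706
[[ 0.346  0.938 -0.001]
 [ 0.938 -0.346  0.001]
 [ 0.    -0.001 -1.   ]]
side 341 [0.54025903 0.20151494 0.04571386] [0.51402736 0.17437647 0.04132991] [0.56746793 0.23079578 0.05046951]
 plane slope [0.0059053  0.01341614 0.03981991]
top 349 [0.54319222 0.20462745 0.04815168] [0.51705756 0.17717667 0.0410603 ] [0.57176527 0.23176783 0.05912141]
 plane slope [0.00237715 0.02585774 0.04156922]
```

View pics/side_end.png

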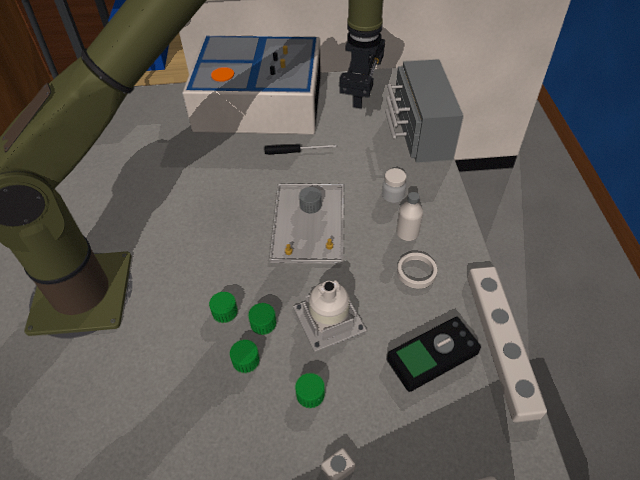

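View pics/top_end.png

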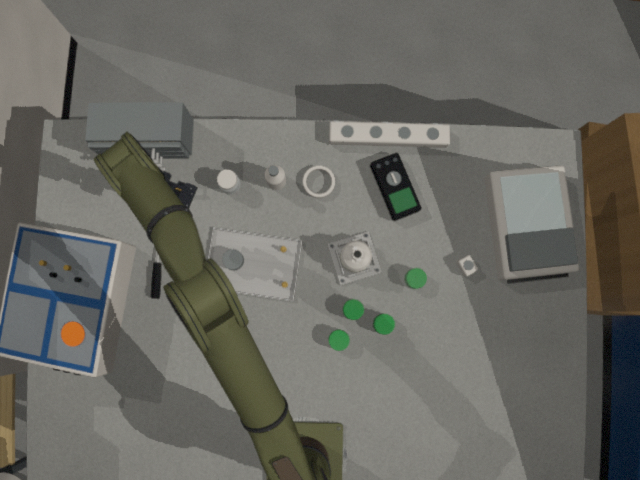

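The cap stands upright in the tray's empty half, at side (311,199) and top (232,260). The posts and bystanders are where they were, the neck is bare, and the hand is clear with no contact force.

```bash
python3 -c "
from cell import env
print(env.get_obs()['wrist_force']);print(env.close_job())"
```

```text
[-0.42967439 -0.37315845 -0.12119771]
the job is handed in; nothing more can be done
None
```

The cap is off the bottle and standing upright in the empty half of the tray, and I handed the job in at about 16 s of the 58 s allowed.

- **Opening:** I gripped the cap from above and pressed it to its stop. The highest force I read, between moves, was about 15 N. I turned it about 83° counter-clockwise in all, roughly 70° of that with the teeth engaged. It then lifted with only its own weight on the wrist.
- **Placing:** I lowered it until it just touched the tray floor (about 2 N), then opened the fingers and backed away.
- **Last checks:** The top of the cap measured 46–48 mm up, against 47 mm expected. It sits near (0.542, 0.203), within about 5 mm of the middle of the empty half. Fitted slopes of its top were about 0.01 and 0.03, within the depth noise, so I take it as lying flat. The bystanders look unmoved by eye. The wrist force is about zero, so the robot is touching nothing.
- **Disagreements:** The two cameras differed by about 3 mm. During the turn the tool drifted about 3 mm sideways and tilted about 0.01 rad; it did no visible harm, and I straightened the tool before placing the cap.

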